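Put the gas burner caps back on their own burners

ROBOT

A 6-joint arm with a two-finger parallel gripper is mounted at the origin on the work surface. World frame = base frame: x ahead of the robot, y to its left, z up, the work surface at z = 0. Lengths are in m, angles in rad, forces in N, time in s.
With the tool pointing down it reaches from about 0.3 to 0.875 m from the base axis. Payload 6.4 kg.
Tool frame: the origin (TCP) lies midway between the tips of the shut fingers; the grasp point (between the pads) lies 19 mm behind it; z points along the fingers, y is the line along which they close (so a half turn about z gives the same grasp; the last joint's range is limited). The gripper opens to 85 mm and grips with 20 to 120 N. Pads are 22 mm wide; open, the fingers measure 114 mm over their backs; the gripper's body (76 mm by 85 mm) begins 54 mm behind the grasp point. The pads swing forward as they close: fully open they stand 13 mm farther back than shut.
Start: joints at [-1.528, 0.181, 1.607, -0, 1.354, -0.206], TCP at [0.142, -0.557, 0.231] pointing down, gripper open.
Joint ranges: [-2.99, 2.99], [-0.89, 2.07], [0.3, 2.58], [-1.14, 4.28], [0, 2.63], [-3.12, 3.12]. Speed limits (rad/s): [2.57, 2.57, 3.01, 3.14, 3.14, 3.14].

INTERFACE

Orientations are given as a unit quaternion [w, x, y, z].
In Python, from bench import sensors, vision, ctrl gives the robot as it stands.
- The arm moves only by the tool carry_out, never from a script. Its argument "deltas" is text: rows parted by semicolons, each of 7 numbers parted by spaces: the shift along the tool's x, y, z in mm, then the turn, a rotation vector about the tool's x, y, z in rad, then the closure, from 0 (fully open) to 1 (shut). In form: tx ty tz ax ay az claw; .... A call has 1 to 12 rows; each row is the pose to reach, as a shift and turn from the pose commanded when the call began, along the tool's axes at that moment; what a row does not reach only later rows make up. A row lasts 1/8 s, in which the tool goes at most 62.5 mm and 10.7 degrees, less where a joint would pass 70% of its speed; a pose out of reach is approached as far as the arm can. A call with a gripper value outside its range is refused whole. The fingers move at their own pace and stop on an object; the grip force is fixed at half the most. Time passes only in rows, so rows that repeat a pose let the fingers close. It gives the time, the measured TCP pose, the force, the opening and the grip force at its end, in the units of the state.
- sensors.get_obs(): the state, without advancing time (a new reading comes with each control period).
- vision.camera(name): name is "side" or "top"; returns the picture (420x560x3 uint8, blue, green, red); there is no depth.
- vision.camera_model(name): a dict with "K" (3x3 intrinsics, pixels), "extrinsics" (4x4, takes a point from world to camera coordinates). Camera axes: x right, y down, z forward; pixel columns grow to the right and rows downward; lengths in m; the calibration is good to about 2 mm. A picture is of the moment at which its call begins. camera_model takes no time and is no camera call.
- ctrl.hand_in(): hands the job in; it is judged then, once.
The state is a dict: "time_s": time; "q": joint angles; "dq": joint speeds; "joint_efforts": joint torques, N m; "eef_pos": TCP position; "eef_rot": TCP orientation; "wrist_force": force on the tool from outside, world axes, zero at the start; "torque": the same for the moment, N m; "opening": opening from 0.0 (shut) to 1.0 (fully open); "grasp_force": force on a finger pad.
Only numpy, scipy, OpenCV 4.12 (cv2) and the standard library are available. Lean on these libraries where they do the work, as an engineer would, in place of code of your own. Each camera call takes 0.05 s, during which the arm holds its last target. There are 200 camera calls.

TASK

After cleaning, the three loose brass caps of this gas hob were put back on the wrong burners. Swap them round so that each burner carries the cap of its own size (small on small, medium on medium, large on large), sitting flat and centred on its crown; park a cap on the bare glass while you need the room. Do not disturb the copper pot on the fourth burner or the things beside the hob.

Things in the scene. Friction and masses are not known exactly. Their poses are not given: they have to be found in the camera images.
- cap_small: Smallest brass cap: round, 40 mm wide, 13 mm high, 90 g: upright side 0 to 10 mm above its origin (grip here across the width, any yaw), dome above; underneath a 5 mm deep hollow, 34 mm wide, in a skirt 3 mm thick. Origin: centre of underside, z up. Starts on top of the large burner's spigot, 22 mm above that burner's origin: keep the fingertips above the spigot.
- cap_medium: Medium brass cap, made like the small one (13 mm high, side 10 mm high, hollow 5 mm deep): 53 mm wide, hollow 47 mm wide, 150 g. Origin: centre of its underside, z up. Starts on the small burner, overhanging it, origin 17 mm above that burner's origin; free air all round under its edge.
- cap_large: Largest brass cap, made like the small one (13 mm high, side 10 mm high, hollow 5 mm deep): 66 mm wide, hollow 60 mm wide, 240 g. Origin: centre of its underside, z up. Starts on the medium burner, overhanging it, origin 17 mm above that burner's origin; free air all round under its edge.
- burner_small: Small burner, fixed: steel spill ring 80 mm wide, 4 mm high; in it a round aluminium crown 40 mm wide with a flat shoulder 18 mm above the origin; on that a spigot 4 mm high with sloping side, 26 mm wide at the foot, 20 mm on top. Origin: centre of its foot on the glass, z up. Its cap drops over the spigot with 4 mm play all round; cap origin then 18 mm above the burner's.
- burner_medium: Medium burner, same make: spill ring 93 mm wide, crown 53 mm wide, shoulder 18 mm above the origin, spigot 4 mm high, 39 mm wide at the foot, 33 mm on top. Origin: centre of its foot on the glass, z up. Its cap has 4 mm play all round and rests with its origin 18 mm above the burner's.
- burner_large: Large burner, same make: spill ring 106 mm wide, crown 66 mm wide, shoulder 18 mm above the origin, spigot 4 mm high, 52 mm wide at the foot, 46 mm on top. Origin: centre of its foot on the glass, z up. Its cap has 4 mm play all round and rests with its origin 18 mm above the burner's.
- hob_middle (a point): Middle of the black glass (500 by 580 mm, flat, 6 mm above the worktop), on its top. The four burners stand about 95 mm before or behind it and 160 mm to either side; which is where varies. At least 60 mm of glass round it is bare: room to park a cap, whose origin is then level with this point. Four knobs 30 mm high line the hob's edge nearest the robot, 215 mm from here.
- pot: Lidded copper pot on the pan support of the fourth burner, not to be moved: 154 mm wide, 100 mm high to its knob (148 mm above the glass); loop handles reach 98 mm from its axis, about +y and -y. Origin: centre of underside, 42 mm above the glass. Also to be left alone: iron pan supports right of the hob (y about -0.46), a soap bottle and a 187 mm pepper mill left of it (y about 0.45).
There are look-alikes about, which are no part of the job. What is shaped like the cap_large but purple or turquoise is not meant.

How it is judged:
By the outcome, as a careful person would: the job done as asked, in the order asked, and still so for the second after the job is handed in, with the robot touching nothing.
It also fails if it takes over 128 s, if anything falls off the work surface, if the arm or the gripper's body presses on something with over 40 N, if the wrist force passes 120 N, or if a joint passes its speed limit or range.

## Working session

There is one attempt and no reset: what is moved stays moved. The work goes in short steps, Python scripts to look and compute and a tool call to move; the robot and the scene stay as the last step left them, time stands still between calls to the robot, and variables do not carry over. Pictures are saved under pics/ and viewed, at most 14 in all, crops included, and the job is handed in when it is done.

Besides the shell and the picture viewer there is one more tool, called after "Call:" in YAML: its name, and indented under it one key for each argument. carry_out: Moves the arm, as the interface text tells. Its arguments: {"type":"object","properties":{"deltas":{"type":"string"}},"required":["deltas"]}

```bash
mkdir -p pics; python3 - <<'E'
from bench import sensors, vision, ctrl
import cv2, numpy as np
for n in("top","side"):
    cv2.imwrite(f"pics/{n}0.png",vision.camera(n))
    m=vision.camera_model(n);print(n,m["K"],m["extrinsics"])
o=sensors.get_obs();print({k:np.round(v,3) for k,v in o.items()})
E
```

```text
top [[425.52899807   0.         275.34506917]
 [  0.         425.52899807 209.35097033]
 [  0.           0.           1.        ]] [[-0.02727291 -0.99954251 -0.01307534 -0.07205696]
 [-0.9975334   0.02805976 -0.06434107  0.55186647]
 [ 0.06467853  0.01128831 -0.9978423   0.97457823]
 [ 0.          0.          0.          1.        ]]
side [[544.87969543   0.         291.05296678]
 [  0.         544.87969543 213.2165418 ]
 [  0.           0.           1.        ]] [[-0.99504319 -0.09785053 -0.01772927  0.57004309]
 [-0.05138773  0.65858818 -0.7507469   0.12860466]
 [ 0.08513727 -0.74611452 -0.660352    1.00581842]
 [ 0.          0.          0.          1.        ]]
{'time_s': np.float64(0.1), 'q': array([-1.528,  0.181,  1.608,  0.   ,  1.354, -0.206]), 'dq': array([ 0.   ,  0.   , -0.001,  0.001,  0.001, -0.   ]), 'joint_efforts': array([ 0.0000e+00, -4.4588e+01, -3.5224e+01, -0.0000e+00,  4.0000e-03,
       -0.0000e+00]), 'eef_pos': array([ 0.142, -0.557,  0.23 ]), 'eef_rot': array([-0.001,  0.992,  0.124,  0.   ]), 'wrist_force': array([-0.436, -0.402, -0.361]), 'torque': array([ 0.03 , -0.028,  0.003]), 'grasp_force': np.float64(0.0), 'opening': np.float64(1.0)}
```

View pics/top0.png

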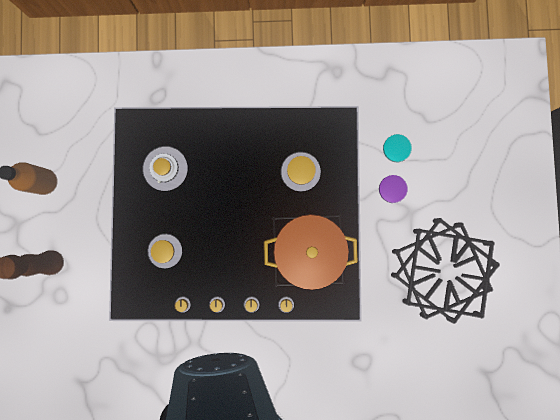

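View pics/side0.png

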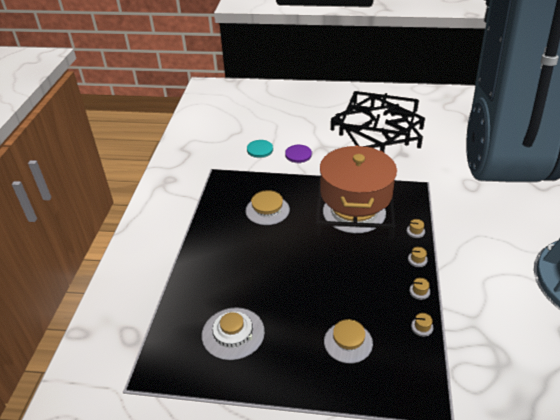

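The top view shows the small cap on the large burner (165,168), the large cap on the medium burner (301,172), the medium cap on the small burner (165,251), and the pot at (312,252). The side view shows the same layout: large burner (233,330), small burner (349,340), medium burner (267,207).

```bash
cat > h.py <<'E'
from bench import sensors, vision
import cv2, numpy as np
def ray(n,px,z):
    m=vision.camera_model(n);E=np.array(m["extrinsics"]);R,t=E[:3,:3],E[:3,3]
    C=-R.T@t;d=R.T@np.linalg.solve(m["K"],[px[0],px[1],1.]);return C+d*(z-C[2])/d[2]
def proj(n,P):
    m=vision.camera_model(n);E=np.array(m["extrinsics"]);p=m["K"]@(E[:3,:3]@P+E[:3,3]);return p[:2]/p[2]
def brass(im):
    h=cv2.cvtColor(im,cv2.COLOR_BGR2HSV);return cv2.inRange(h,(12,100,70),(32,255,255))
def bright(im):
    h=cv2.cvtColor(im,cv2.COLOR_BGR2HSV);return cv2.inRange(h,(0,0,65),(180,255,255))
def blob(mask,seed,r):
    """hull of mask component nearest seed; returns extents on a plane"""
    w=np.zeros_like(mask);cv2.circle(w,tuple(int(round(s)) for s in seed),r,255,-1)
    cs=cv2.findContours(mask&w,cv2.RETR_EXTERNAL,cv2.CHAIN_APPROX_NONE)[0]
    return cv2.convexHull(max(cs,key=cv2.contourArea))[:,0].astype(float)
def circ(n,hull,z):
    P=np.array([ray(n,p,z)[:2] for p in hull]);(c,r)=cv2.minEnclosingCircle((P*1000).astype(np.float32))
    A=np.c_[2*P,np.ones(len(P))];s=np.linalg.lstsq(A,(P**2).sum(1),rcond=None)[0]
    return np.r_[s[:2],2*np.sqrt(s[2]+s[:2]@s[:2])]*1000
E
python3 - <<'E'
from h import *
im={n:cv2.imread(f"pics/{n}0.png") for n in("top","side")}
np.set_printoptions(precision=1,suppress=True)
S={"L":((165,168),(233,330),40,38),"M":((301,172),(267,207),33,33),"S":((165,251),(349,340),30,33)}
for k,(a,b,r,zc) in S.items():
    for n,s in(("top",a),("side",b)):
        rr=int(r*.75) if n=="top" else r
        print(k,n,"ring",circ(n,blob(bright(im[n]),s,rr),.009),"cap",circ(n,blob(brass(im[n]),s,rr),zc/1000))
print("pot",ray("top",(312,252),.154),ray("top",(312,252),.12))
# glass corners
print([ray("top",p,.006)[:2]*1000 for p in((115,107),(357,107),(360,319),(110,319))])
E
```

```text
L top ring [655.9 172.8 107.2] cap [655.4 172.3  38.9]
L side ring [655.4 173.2 107.8] cap [654.4 175.2  40.7]
M top ring [ 638.8 -148.8   94. ] cap [ 638.6 -149.    64.2]
M side ring [ 639.  -156.1  105.5] cap [ 638. -146.   72.]
S top ring [460.6 175.5  81.2] cap [460.2 174.4  51.7]
S side ring [460.1 173.4  83.6] cap [460.6 176.2  55.8]
pot [ 0.5 -0.2  0.2] [ 0.5 -0.2  0.1]
[array([808. , 291.9]), array([ 789.8, -288.8]), array([ 290.8, -276. ]), array([305.2, 305. ])]
```

Call:
carry_out:
  deltas: "0 0 -35 0 0 0.12 0; 0 0 -70 0 0 0.2487 0; 0 0 -70 0 0 0.2487 0; 0 0 -70 0 0 0.2487 0; 0 0 -70 0 0 0.2487 0"

```text
time_s: 0.72
eef_pos: [0.1416, -0.5565, 0.2996]
eef_rot: [-0.001, 1.0, 0.0, -0.0]
wrist_force: [0.7, 0.0, -0.1]
opening: 0.996
grasp_force: 0.0
```

Call:
carry_out:
  deltas: "408 -565 0 0 0 0 0.5;408 -565 0 0 0 0 0.5;408 -565 0 0 0 0 0.5;408 -565 0 0 0 0 0.5;408 -565 0 0 0 0 0.5;408 -565 0 0 0 0 0.5;408 -565 0 0 0 0 0.5;408 -565 0 0 0 0 0.5;408 -565 0 0 0 0 0.5;408 -565 0 0 0 0 0.5;408 -565 0 0 0 0 0.5;408 -565 0 0 0 0 0.5"

```text
time_s: 2.22
eef_pos: [0.5502, 0.0112, 0.2996]
eef_rot: [-0.001, 1.0, 0.003, -0.001]
wrist_force: [-0.5, -0.4, -0.3]
opening: 0.496
grasp_force: 0.0
```

Call:
carry_out:
  deltas: "0 0 0 0 0 0 0.5;0 0 0 0 0 0 0.5;0 0 0 0 0 0 0.5"

```text
time_s: 2.6
eef_pos: [0.5491, 0.0064, 0.3014]
eef_rot: [0.0, 1.0, -0.001, 0.0]
wrist_force: [0.3, -0.7, -0.7]
opening: 0.502
grasp_force: 0.0
```

Call:
carry_out:
  deltas: "0 0 60 0 0 0 0.5;0 0 120 0 0 0 0.5;0 0 180 0 0 0 0.5;0 0 240 0 0 0 0.5;0 0 280 0 0 0 0.5;0 0 290 0 0 0 0.5;0 0 294 0 0 0 0.5;0 0 294 0 0 0 0.5;0 0 294 0 0 0 0.5"

```text
time_s: 3.72
eef_pos: [0.5509, 0.0075, 0.009]
eef_rot: [0.0, 1.0, 0.0, 0.002]
wrist_force: [1.3, -0.3, -0.3]
opening: 0.496
grasp_force: 0.0
```

Call:
carry_out:
  deltas: "0 0 1 0 0 0 0.5;0 0 1 0 0 0 0.5"

```text
time_s: 3.98
eef_pos: [0.5498, 0.0077, 0.0067]
eef_rot: [0.0, 1.0, 0.0, 0.0]
wrist_force: [-0.0, -0.2, 0.5]
opening: 0.499
grasp_force: 0.0
```

Call:
carry_out:
  deltas: "0 0 1 0 0 0 0.5;0 0 1 0 0 0 0.5"

```text
time_s: 4.22
eef_pos: [0.5495, 0.0078, 0.0052]
eef_rot: [-0.0, 1.0, 0.0, -0.0]
wrist_force: [-0.3, 0.1, 0.3]
opening: 0.502
grasp_force: 0.0
```

Call:
carry_out:
  deltas: "0 0 1 0 0 0 0.5;0 0 1 0 0 0 0.5"

```text
time_s: 4.47
eef_pos: [0.5495, 0.0078, 0.0042]
eef_rot: [-0.0, 1.0, 0.0, -0.0]
wrist_force: [1.0, -0.4, 0.3]
opening: 0.502
grasp_force: 0.0
```

Call:
carry_out:
  deltas: "0 0 1 0 0 0 0.5;0 0 1 0 0 0 0.5"

```text
time_s: 4.72
eef_pos: [0.5496, 0.0077, 0.0041]
eef_rot: [0.0, 1.0, 0.0, -0.0]
wrist_force: [-2.9, 0.6, 10.1]
opening: 0.499
grasp_force: 4.7
```

Call:
carry_out:
  deltas: "0 0 1 0 0 0 0.5;0 0 1 0 0 0 0.5"

```text
time_s: 4.97
eef_pos: [0.5496, 0.0077, 0.0041]
eef_rot: [0.0, 1.0, 0.0, -0.0]
wrist_force: [-7.2, 0.8, 19.3]
opening: 0.5
grasp_force: 9.5
```

Call:
carry_out:
  deltas: "0 0 1 0 0 0 0.5;0 0 1 0 0 0 0.5"

```text
time_s: 5.22
eef_pos: [0.5496, 0.0077, 0.0041]
eef_rot: [0.0, 1.0, 0.0, -0.0]
wrist_force: [-11.5, 1.7, 29.4]
opening: 0.498
grasp_force: 14.2
```

Call:
carry_out:
  deltas: "0 0 -60 0 0 0 0.3;0 0 -105 0 0 0 0.3;30 -50 -105 0 0 0 0.3;65 -100 -105 0 0 0 0.3;106 -165 -105 0 0 0 0.3;106 -165 -105 0 0 0 0.3;106 -165 -70 0 0 0 0.3;106 -165 -50 0 0 0 0.3;106 -165 -50 0 0 0 0.3;106 -165 -50 0 0 0 0.3"

```text
time_s: 6.48
eef_pos: [0.6561, 0.1722, 0.0522]
eef_rot: [-0.0, 1.0, -0.0, 0.001]
wrist_force: [0.7, -0.1, 0.4]
opening: 0.702
grasp_force: 0.0
```

```bash
python3 - <<'E'
from h import *
a=vision.camera("side");t=vision.camera("top")
cv2.imwrite("pics/s1.png",np.hstack([cv2.resize(a[270:390,150:330],(540,360)),cv2.resize(t[110:230,110:230],(260,360))]))
print(sensors.get_obs()["eef_pos"])
E
```

```text
[0.65663992 0.17246073 0.05294228]
```

View pics/s1.png

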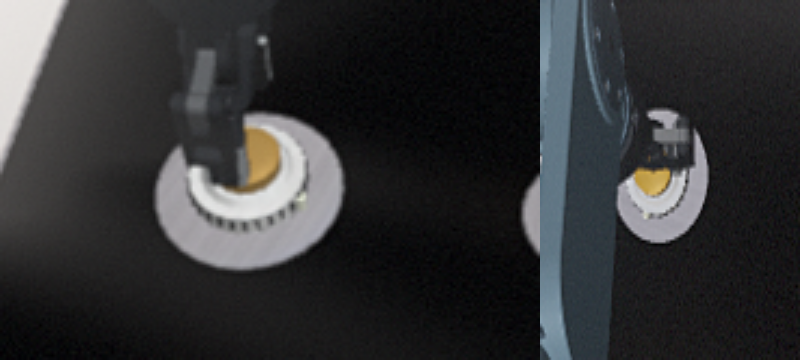

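```bash
python3 - <<'E'
from h import *
for n in("top","side"):
  for dy in(-.03,.03):
    for z in(.055,.08): print(n,dy,z,proj(n,np.array([.6566,.1725+dy,z])).round(1))
  print(proj(n,np.array([.6555,.173,.038])).round(1))
a=vision.camera("side");t=vision.camera("top")
cv2.imwrite("pics/s2.png",np.hstack([cv2.resize(a[280:360,190:270],(480,480),interpolation=0),cv2.resize(t[140:190,140:170],(288,480),interpolation=0)]))
E
```

```text
top -0.03 0.055 [172.4 164. ]
top -0.03 0.08 [169.5 162.1]
top 0.03 0.055 [146.  164.8]
top 0.03 0.08 [142.4 162.9]
[161.1 166.1]
side -0.03 0.055 [232.8 300.6]
side -0.03 0.08 [231.5 290.9]
side 0.03 0.055 [226.2 329.7]
side 0.03 0.08 [224.7 320. ]
[231.1 321.5]
```

View pics/s2.png

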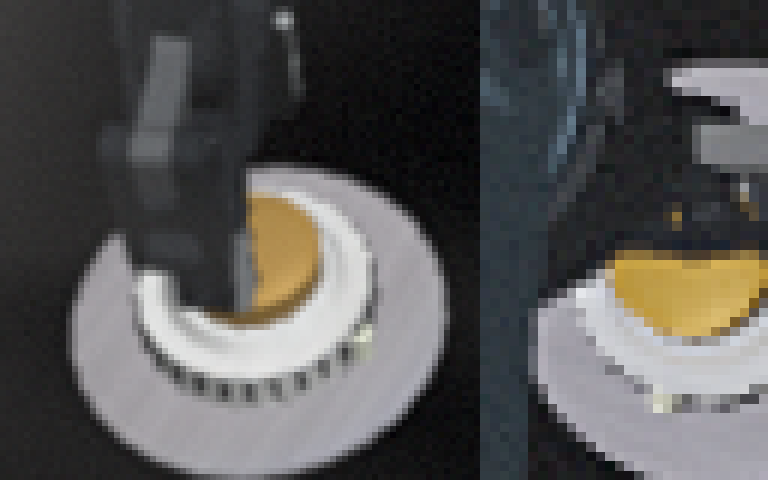

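The crop shows both fingers straddling the small cap (about column 231, row 322 in the side view), which matches the projected finger positions. I'll descend and grip.

Call:
carry_out:
  deltas: "-1 0 12 0 0 0 0.3;-1 0 24 0 0 0 0.3;-1 0 24 0 0 0 0.3;-1 0 24 0 0 0 0.6;-1 0 24 0 0 0 0.6;-1 0 24 0 0 0 0.7;-1 0 24 0 0 0 0.7;-1 0 24 0 0 0 0.7;-1 0 24 0 0 0 0.7"

```text
time_s: 7.8
eef_pos: [0.6549, 0.1728, 0.0277]
eef_rot: [-0.0, 1.0, 0.0, 0.0]
wrist_force: [0.6, -0.1, 1.5]
opening: 0.438
grasp_force: 60.3
```

Call:
carry_out:
  deltas: "0 0 -10 0 0 0 0.7;0 0 -40 0 0 0 0.7;0 0 -60 0 0 0 0.7;0 0 -60 0 0 0 0.7;0 0 -60 0 0 0 0.7"

```text
time_s: 8.43
eef_pos: [0.6539, 0.1727, 0.0865]
eef_rot: [0.0, 1.0, 0.0, -0.001]
wrist_force: [-0.7, 0.5, -1.4]
opening: 0.44
grasp_force: 60.3
```

```bash
python3 - <<'E'
from h import *
a=vision.camera("side")
p=proj("side",np.array([.655,.173,.09])).astype(int);print(p)
cv2.imwrite("pics/s3.png",cv2.resize(a[p[1]-50:p[1]+50,p[0]-50:p[0]+50],(500,500),interpolation=0))
E
```

```text
[228 301]
```

View pics/s3.png

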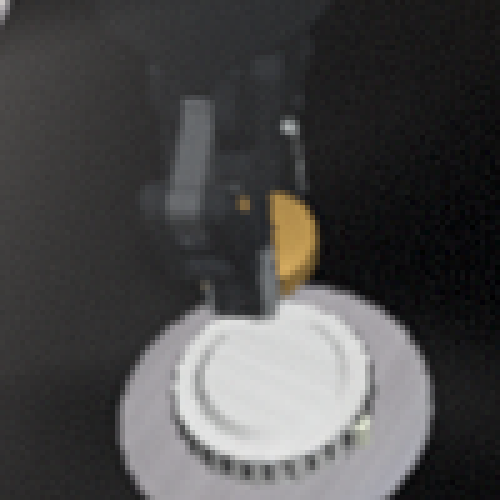

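The small cap is held by the fingers (cap columns 219 to 242), and the large crown is bare beneath it. Next I'll park it at the hob middle.

Call:
carry_out:
  deltas: "-50 80 0 0 0 0 0.7;-105 165 0 0 0 0 0.7;-105 165 0 0 0 0 0.7;-105 165 0 0 0 0 0.7;-105 165 0 0 0 0 0.7;-105 165 40 0 0 0 0.7;-105 165 70 0 0 0 0.7;-105 165 78 0 0 0 0.7;-105 165 81 0 0 0 0.7;-105 165 81 0 0 0 0.7;-105 165 81 0 0 0 0.7"

```text
time_s: 9.85
eef_pos: [0.5506, 0.0077, 0.0074]
eef_rot: [0.0, 1.0, 0.0, 0.001]
wrist_force: [0.5, 0.1, -1.0]
opening: 0.435
grasp_force: 60.4
```

Call:
carry_out:
  deltas: "0 0 0 0 0 0 0.4;0 0 0 0 0 0 0.4;0 0 0 0 0 0 0.3;0 0 -40 0 0 0 0.1;0 0 -100 0 0 0 0.1;-20 50 -120 0 0 0 0;-20 100 -120 0 0 0 0;-20 100 -120 0 0 0 0"

```text
time_s: 10.85
eef_pos: [0.5299, -0.0955, 0.1272]
eef_rot: [0.001, 1.0, -0.002, 0.001]
wrist_force: [-0.3, -0.6, -0.3]
opening: 0.998
grasp_force: 0.0
```

```bash
python3 - <<'E'
from h import *
np.set_printoptions(precision=1,suppress=True)
for n in("side","top"):
    im=vision.camera(n);cv2.imwrite(f"pics/{n}4.png",im)
    for nm,P,z in(("s",(.549,.008,.016),.016),("m",(.4605,.1745,.033),.033),("l",(.639,-.149,.033),.033)):
        try:print(n,nm,circ(n,blob(brass(im),proj(n,np.array(P)),28),z))
        except Exception as e:print(n,nm,e)
print(sensors.get_obs()["eef_pos"])
E
```

```text
side s [551.2  10.2  45.9]
side m [460.6 176.3  55.7]
side l [ 638. -146.   72.]
top s max() iterable argument is empty
top m [460.2 174.6  51.7]
top l [ 640.  -149.4   62.5]
[ 0.5 -0.1  0.1]
```

View pics/side4.png

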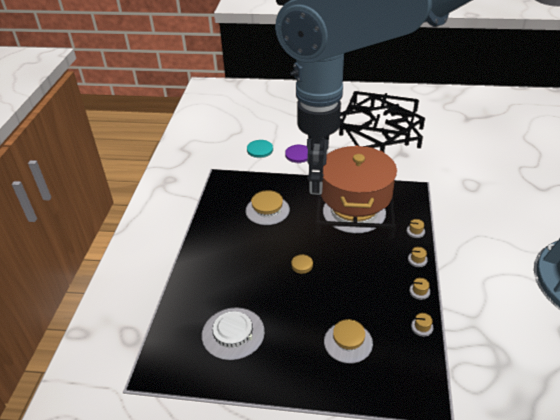

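The side view shows the small cap parked flat at (302,264), a bare large crown at (233,330), and the pot undisturbed. Now the large cap.

Call:
carry_out:
  deltas: "55 28 0 0 0 0 0;109 57 0 0 0 0 0;109 57 0 0 0 0 0;109 57 40 0 0 0 0;109 57 60 0 0 0 0;109 57 60 0 0 0 0;109 57 60 0 0 0 0;109 57 60 0 0 0 0"

```text
time_s: 11.95
eef_pos: [0.6396, -0.1496, 0.0682]
eef_rot: [0.001, 1.0, 0.0, 0.001]
wrist_force: [0.4, -0.5, 0.9]
opening: 1.003
grasp_force: 0.0
```

```bash
python3 - <<'E'
from h import *
o=sensors.get_obs();print(o["eef_pos"])
a=vision.camera("side");t=vision.camera("top")
for n in("top","side"):print(proj(n,np.array([.639,-.149,.033])))
cv2.imwrite("pics/s5.png",np.hstack([cv2.resize(a[165:245,227:307],(480,480),interpolation=0),cv2.resize(t[140:210,275:325],(320,480),interpolation=0)]))
E
```

```text
[ 0.6396288  -0.14957094  0.0681856 ]
[300.9367271  169.51619686]
[266.50360525 200.35462812]
```

View pics/s5.png

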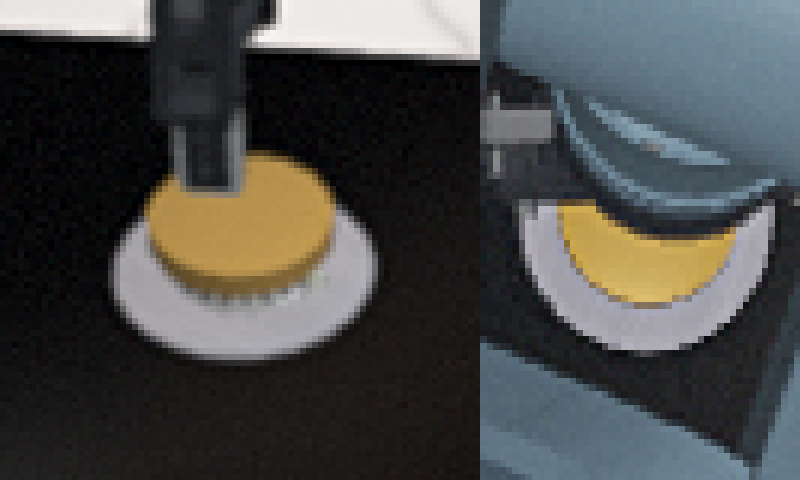

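The crop shows the fingers straddling the large cap, with its centre near side-view (267,205) and the finger at the expected column 262. I'll descend and grip.

Call:
carry_out:
  deltas: "0 0 30 0 0 0 0;0 0 49 0 0 0 0;0 0 49 0 0 0 0;0 0 49 0 0 0 0.2;0 0 49 0 0 0 0.3;0 0 49 0 0 0 0.4;0 0 49 0 0 0 0.4;0 0 49 0 0 0 0.4;0 0 49 0 0 0 0.4"

```text
time_s: 13.18
eef_pos: [0.6397, -0.1498, 0.019]
eef_rot: [0.001, 1.0, 0.0, 0.001]
wrist_force: [-1.0, 1.1, 5.9]
opening: 0.74
grasp_force: 66.3
```

Call:
carry_out:
  deltas: "0 0 -10 0 0 0 0.4;0 0 -50 0 0 0 0.4;0 0 -100 0 0 0 0.4;0 0 -100 0 0 0 0.4;0 0 -100 0 0 0 0.4"

```text
time_s: 13.8
eef_pos: [0.6379, -0.1489, 0.1168]
eef_rot: [-0.0, 1.0, 0.0, -0.0]
wrist_force: [-0.7, 0.7, -2.1]
opening: 0.737
grasp_force: 67.1
```

Call:
carry_out:
  deltas: "3 -55 0 0 0 0 0.4;6 -115 0 0 0 0 0.4;9 -175 0 0 0 0 0.4;12 -235 0 0 0 0 0.4;15 -290 0 0 0 0 0.4;17 -322 0 0 0 0 0.4;17 -322 0 0 0 0 0.4;17 -322 0 0 0 0 0.4;17 -322 50 0 0 0 0.4;17 -322 70 0 0 0 0.4;17 -322 70 0 0 0 0.4;17 -322 70 0 0 0 0.4"

```text
time_s: 15.3
eef_pos: [0.6567, 0.1723, 0.0487]
eef_rot: [-0.0, 1.0, -0.0, 0.001]
wrist_force: [-0.3, -0.5, -1.8]
opening: 0.738
grasp_force: 67.0
```

```bash
python3 - <<'E'
from h import *
o=sensors.get_obs();print(o["eef_pos"])
a=vision.camera("side");t=vision.camera("top")
p=o["eef_pos"]+[0,0,.015]
for n in("top","side"):print(proj(n,p))
cv2.imwrite("pics/s6.png",np.hstack([cv2.resize(a[270:370,180:280],(480,480),interpolation=0),cv2.resize(t[130:205,135:185],(320,480),interpolation=0)]))
h=blob(brass(a),proj("side",p),35);print(h.min(0),h.max(0))
E
```

```text
[0.65671044 0.17231433 0.04873327]
[158.19077093 163.70284736]
[229.04647018 311.35645604]
[231. 296.] [250. 329.]
```

View pics/s6.png

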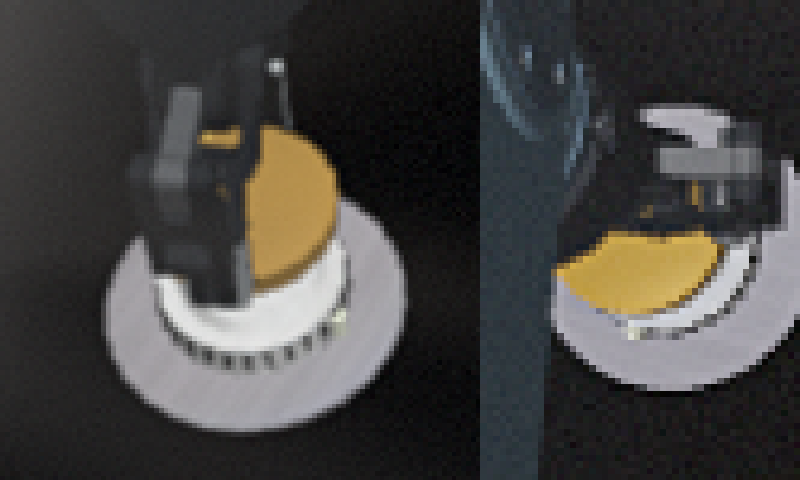

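The crop shows the large cap held level over the large crown, with its right edge at side-view column 250 against an expected 249. It is centred within about 1 mm, so I'll lower and release.

Call:
carry_out:
  deltas: "0 -0.5 15 0 0 0 0.4;0 -0.5 24 0 0 0 0.4;0 -0.5 28 0 0 0 0.4;0 -0.5 29 0 0 0 0.4;0 -0.5 29 0 0 0 0.4;0 -0.5 29 0 0 0 0.4"

```text
time_s: 16.15
eef_pos: [0.6556, 0.1734, 0.0201]
eef_rot: [0.0, 1.0, 0.0, -0.0]
wrist_force: [-7.9, -1.8, 11.3]
opening: 0.736
grasp_force: 68.5
```

Call:
carry_out:
  deltas: "0 0 -1 0 0 0 0.1;0 0 -1 0 0 0 0;0 0 -1 0 0 0 0;0 0 -1 0 0 0 0;0 0 -40 0 0 0 0;0 0 -100 0 0 0 0;-70 0 -100 0 0 0 0;-130 0 -100 0 0 0 0;-195 0 -100 0 0 0 0;-195 0 -100 0 0 0 0;-195 0 -100 0 0 0 0"

```text
time_s: 17.52
eef_pos: [0.4613, 0.1734, 0.119]
eef_rot: [-0.0, 1.0, 0.0, 0.001]
wrist_force: [-0.1, -0.0, 0.7]
opening: 0.999
grasp_force: 0.0
```

```bash
python3 - <<'E'
from h import *
np.set_printoptions(precision=1,suppress=True)
o=sensors.get_obs();print(o["eef_pos"]*1000)
a=vision.camera("side");t=vision.camera("top")
print(circ("side",blob(brass(a),proj("side",np.array([.6557,.173,.034])),32),.034),circ("side",blob(bright(a),proj("side",np.array([.6557,.173,.009])),38),.009))
cv2.imwrite("pics/s7.png",np.hstack([cv2.resize(a[270:370,180:280],(480,480),interpolation=0),cv2.resize(t[130:205,135:185],(320,480),interpolation=0)]))
E
```

```text
[461.3 173.4 119. ]
[654.2 174.5  68.7] [655.5 173.1 107.8]
```

View pics/s7.png

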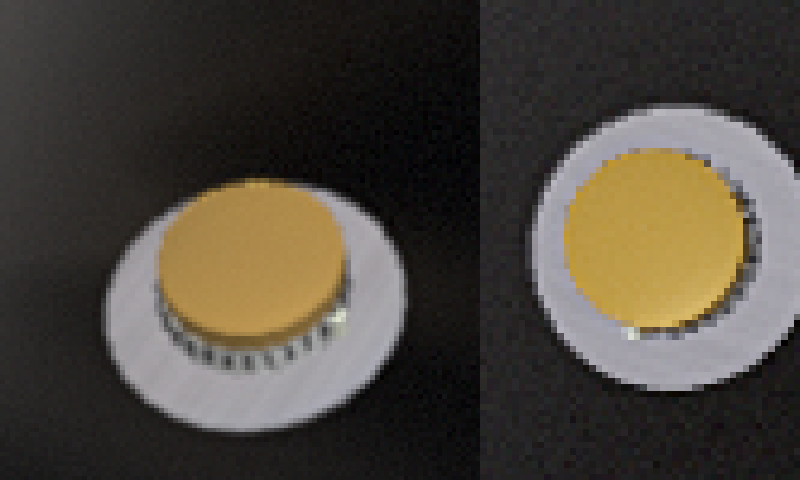

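The large cap sits flat on the large crown, with its centre about 1 mm from the ring centre. Next is the medium cap on the small burner, with the gripper already above it.

Call:
carry_out:
  deltas: "-0.5 -1 50 0 0 0 0;-0.5 -1 85 0 0 0 0;-0.5 -1 98 0 0 0 0;-0.5 -1 98 0 0 0 0;-0.5 -1 98 0 0 0 0.3;-0.5 -1 98 0 0 0 0.4;-0.5 -1 98 0 0 0 0.5;-0.5 -1 98 0 0 0 0.6;-0.5 -1 98 0 0 0 0.6;-0.5 -1 98 0 0 0 0.6"

```text
time_s: 18.88
eef_pos: [0.4615, 0.1744, 0.0223]
eef_rot: [-0.0, 1.0, 0.0, 0.002]
wrist_force: [-2.5, -0.7, 8.9]
opening: 0.591
grasp_force: 60.6
```

Call:
carry_out:
  deltas: "0 0 -10 0 0 0 0.6;0 0 -50 0 0 0 0.6;0 0 -90 0 0 0 0.6;0 0 -90 0 0 0 0.6;0 0 -90 0 0 0 0.6"

```text
time_s: 19.5
eef_pos: [0.4596, 0.1742, 0.1102]
eef_rot: [0.0, 1.0, 0.0, -0.0]
wrist_force: [-0.5, 0.5, -1.6]
opening: 0.586
grasp_force: 63.1
```

Call:
carry_out:
  deltas: "30 54 0 0 0 0 0.6;60 108 0 0 0 0 0.6;90 162 0 0 0 0 0.6;120 216 0 0 0 0 0.6;150 270 0 0 0 0 0.6;179 323 0 0 0 0 0.6;179 323 0 0 0 0 0.6;179 323 0 0 0 0 0.6;179 323 40 0 0 0 0.6;179 323 60 0 0 0 0.6;179 323 60 0 0 0 0.6;179 323 60 0 0 0 0.6"

```text
time_s: 21.0
eef_pos: [0.6397, -0.1484, 0.0513]
eef_rot: [0.0, 1.0, 0.0, 0.001]
wrist_force: [0.1, -0.0, -1.2]
opening: 0.585
grasp_force: 63.1
```

```bash
python3 - <<'E'
from h import *
np.set_printoptions(precision=1,suppress=True)
o=sensors.get_obs();print(o["eef_pos"]*1000)
a=vision.camera("side");cv2.imwrite("pics/s8.png",cv2.resize(a[150:250,217:317],(500,500),interpolation=0))
p=o["eef_pos"]+[0,0,.011];print(proj("side",p));h=blob(brass(a),proj("side",p),28);print(h.min(0),h.max(0))
print("ring",circ("side",blob(bright(a),proj("side",np.array([.639,-.149,.009])),33),.009))
E
```

```text
[ 639.7 -148.4   51.3]
[265.5 189.7]
[268. 181.] [279. 199.]
ring [ 640.6 -172.4  127.3]
```

View pics/s8.png

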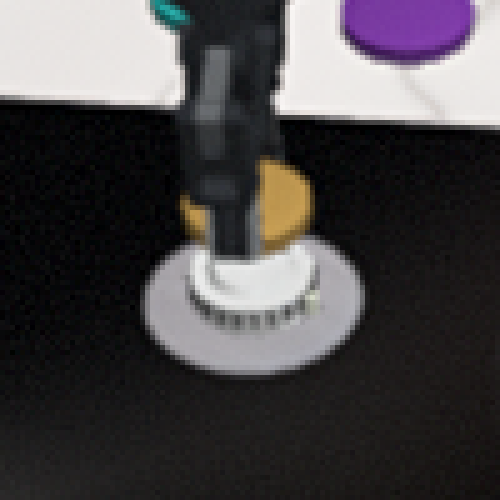

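The medium cap is held level (columns 253 to 280) and aligned over the medium crown (255 to 281 at its lower height). Lowering and releasing.

Call:
carry_out:
  deltas: "0 0.6 15 0 0 0 0.6;0 0.6 24 0 0 0 0.6;0 0.6 27 0 0 0 0.6;0 0.6 28 0 0 0 0.6;0 0.6 28 0 0 0 0.6;0 0.6 28 0 0 0 0.6"

```text
time_s: 21.8
eef_pos: [0.6391, -0.1493, 0.0238]
eef_rot: [-0.0, 1.0, 0.0, -0.0]
wrist_force: [-5.5, 1.2, 10.8]
opening: 0.586
grasp_force: 64.4
```

Call:
carry_out:
  deltas: "0 0 -0.5 0 0 0 0.3;0 0 -0.5 0 0 0 0.1;0 0 -0.5 0 0 0 0;0 0 -0.5 0 0 0 0;0 0 -40 0 0 0 0;0 0 -100 0 0 0 0;-20 -50 -100 0 0 0 0;-60 -100 -100 0 0 0 0;-89 -157 -100 0 0 0 0;-89 -220 -100 0 0 0 0;-89 -220 -100 0 0 0 0.2;-89 -220 -100 0 0 0 0.3"

```text
time_s: 23.3
eef_pos: [0.5502, 0.0707, 0.1224]
eef_rot: [0.0, 1.0, 0.001, 0.0]
wrist_force: [0.1, -0.5, 0.7]
opening: 0.699
grasp_force: 0.0
```

```bash
python3 - <<'E'
from h import *
np.set_printoptions(precision=1,suppress=True)
o=sensors.get_obs();print(o["eef_pos"]*1000)
for n in("side","top"):
    a=vision.camera(n);cv2.imwrite(f"pics/{n}9.png",a)
    for nm,P,z,r in(("s",(.549,.008,.016),.016,20),("m",(.639,-.149,.034),.034,22),("S",(.4605,.1745,.009),.009,30),("M",(.639,-.149,.009),.009,28)):
        try:print(n,nm,circ(n,blob((brass if nm in"sm" else bright)(a),proj(n,np.array(P)),r),z))
        except Exception as e:print(n,nm,e)
E
```

```text
[550.2  70.7 122.4]
side s [550.4  11.1  45. ]
side m [ 637.4 -147.3   58. ]
side S [460.2 175.5  81.6]
side M [ 639.  -153.4  101.4]
top s [551.8   7.3  40.7]
top m [ 637.9 -149.6   51.7]
top S [460.9 169.4 125.6]
top M [ 638.8 -148.8   94. ]
```

View pics/side9.png

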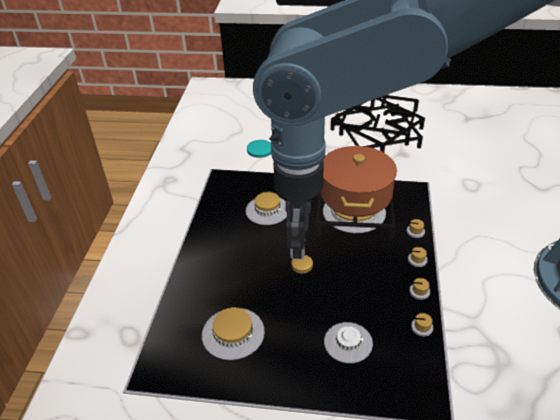

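The side view shows the medium cap seated on the medium burner (267,205), the small crown bare at (349,338), and the small cap parked at (302,264). I'll pick up the small cap.

Call:
carry_out:
  deltas: "0.5 63 0 0 0 0 0.3;0.5 63 0 0 0 0 0.3;0.5 63 30 0 0 0 0.3;0.5 63 80 0 0 0 0.3;0.5 63 110 0 0 0 0.3;0.5 63 116 0 0 0 0.3;0.5 63 116 0 0 0 0.3;0.5 63 116 0 0 0 0.6;0.5 63 116 0 0 0 0.7;0.5 63 116 0 0 0 0.7;0.5 63 116 0 0 0 0.7;0.5 63 116 0 0 0 0.7"

```text
time_s: 24.9
eef_pos: [0.5521, 0.0073, 0.0085]
eef_rot: [0.0, 1.0, 0.0, 0.002]
wrist_force: [-1.7, 0.0, 5.4]
opening: 0.434
grasp_force: 59.4
```

Call:
carry_out:
  deltas: "0 0 -10 0 0 0 0.7;0 0 -50 0 0 0 0.7;0 0 -90 0 0 0 0.7;-45 -80 -90 0 0 0 0.7;-70 -125 -90 0 0 0 0.7;-90 -167 -90 0 0 0 0.7;-90 -167 -90 0 0 0 0.7;-90 -167 -90 0 0 0 0.7;-90 -167 -60 0 0 0 0.7;-90 -167 -45 0 0 0 0.7;-90 -167 -45 0 0 0 0.7;-90 -167 -45 0 0 0 0.7"

```text
time_s: 26.4
eef_pos: [0.4614, 0.1742, 0.0519]
eef_rot: [-0.0, 1.0, -0.0, 0.0]
wrist_force: [-0.1, -0.3, -1.6]
opening: 0.433
grasp_force: 60.5
```

```bash
python3 - <<'E'
from h import *
np.set_printoptions(precision=1,suppress=True)
o=sensors.get_obs();print(o["eef_pos"]*1000)
a=vision.camera("side");cv2.imwrite("pics/s10.png",cv2.resize(a[280:380,300:400],(500,500),interpolation=0))
p=o["eef_pos"]+[0,0,.010];print(proj("side",p),proj("side",np.array([.4605,.1745,.024])))
E
```

```text
[461.4 174.2  51.9]
[348.9 321.1] [348.2 335.6]
```

View pics/s10.png

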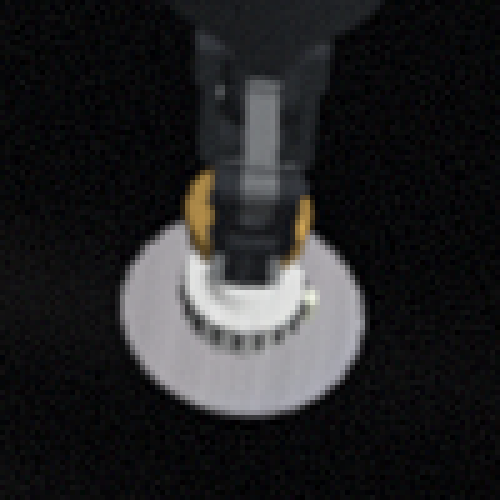

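The small cap is centred over the small crown, at column 350 against 349. Lowering.

Call:
carry_out:
  deltas: "0 0 12 0 0 0 0.7;0 0 20 0 0 0 0.7;0 0 24 0 0 0 0.7;0 0 25.5 0 0 0 0.7;0 0 25.5 0 0 0 0.7;0 0 25.5 0 0 0 0.7"

```text
time_s: 27.2
eef_pos: [0.4599, 0.1746, 0.0264]
eef_rot: [0.0, 1.0, 0.0, -0.001]
wrist_force: [-5.2, -1.7, 11.0]
opening: 0.432
grasp_force: 61.9
```

Contact is at the seated height, so I'll release and retreat.

Call:
carry_out:
  deltas: "0 0 -0.5 0 0 0 0.4;0 0 -0.5 0 0 0 0.3;0 0 -0.5 0 0 0 0.2;0 0 -40 0 0 0 0.1;0 0 -100 0 0 0 0;0 0 -160 0 0 0 0;0 50 -200 0 0 0 0;0 110 -240 0 0 0 0;0 170 -240 0 0 0 0;0 170 -240 0 0 0 0;0 170 -240 0 0 0 0"

```text
time_s: 28.58
eef_pos: [0.4604, 0.0045, 0.2654]
eef_rot: [-0.0, 1.0, -0.001, -0.0]
wrist_force: [-0.4, 0.7, -0.2]
opening: 1.001
grasp_force: 0.0
```

```bash
python3 - <<'E'
from h import *
np.set_printoptions(precision=1,suppress=True)
o=sensors.get_obs();print(o["eef_pos"]*1000)
B={"S":((.4605,.1745),21,30),"M":((.639,-.149),24,28),"L":((.6557,.173),32,38)}
for n in("side","top"):
    a=vision.camera(n);cv2.imwrite(f"pics/{n}11.png",a)
    for k,(c,rc,rr) in B.items():
        f=1 if n=="side" else .75
        try:print(n,k,circ(n,blob(brass(a),proj(n,np.array([*c,.034])),int(rc*f)),.034),circ(n,blob(bright(a),proj(n,np.array([*c,.009])),int(rr*f)),.009))
        except Exception as e:print(n,k,e)
E
```

```text
[460.4   4.5 265.4]
side S [459.4 175.8  41.8] [460.3 175.4  81.5]
side M [ 637.6 -147.3   58.2] [ 638.9 -153.6  101.6]
side L [654.2 174.5  68.7] [655.5 173.1 107.8]
top S max() iterable argument is empty
top M [ 637.9 -149.6   51.7] [ 638.8 -148.7   94.1]
top L [654.1 171.8  65.5] [655.9 172.8 107.2]
```

View pics/side11.png

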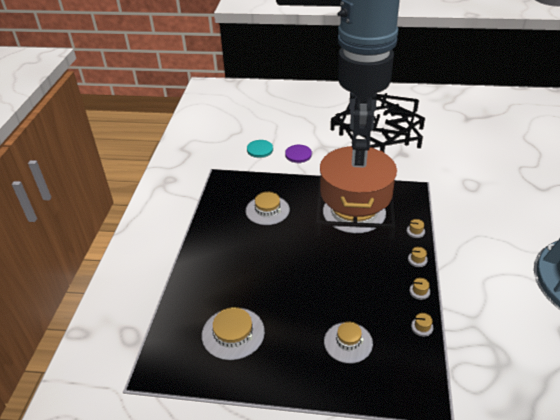

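The side view shows large (233,328), medium (267,205) and small (349,336) each on its own burner. All are within about 2 mm of centre, and the pot is undisturbed.

```bash
python3 -c "from bench import ctrl;print(ctrl.hand_in())"
```

```text
the job is handed in; nothing more can be done
None
```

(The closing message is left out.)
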